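Dose the instrument soak box from the pump bottle and shut it

TASK

Bring the open soak box of instruments under the spout of the disinfectant pump bottle so that the spout points well inside its opening, press the pump head all the way down and let it spring fully back up, then shut the box's lid. Keep the box level and leave it standing flat on the bench, work the pump only over the open box, and leave the other things on the bench where they stand.

Things in the scene. Friction and masses are not known exactly. Their poses are not given: they have to be found in the camera images.
- stand: Pump bottle fixed in its steel bench stand: pale round bottle 76 mm in diameter, blue collar (top 164 mm up), dark clamp band 83 mm in diameter at 82 to 98 mm up, upright behind it. Origin: on the bench, on the bottle's axis; z up; the spout points along -x. The 8 mm thick base plate reaches 42 mm in front of the axis (-x), 88 mm behind it and 65 mm to each side.
- pump (a joint): How far the blue pump head on the bottle is pressed down, in m: 0 is fully up, 0.018 fully down against its stop. It is sprung: it starts to move at about 4 N, needs about 12 N at the bottom, and returns by itself. Head and spout move down together.
- pump_top (a point): Centre of the round flat top of the pump head, the place to press, 36 mm in diameter, on the bottle's axis, 208 mm above the bench when up (moves with the head). Its x axis is parallel to the stand's: the spout leaves the head along -x.
- nozzle (a point): Outlet at the tip of the blue spout (a tube 12 mm thick), 98 mm from the bottle's axis, 174 mm above the bench when the head is up (moves with the head).
- soak_box: Loose white box, steel instruments on its floor (up to 10 mm high), 90 (x) by 184 (y) by 48 mm, about 0.5 kg; blue lid hinged along the top of its -x long side, open at the start. Origin: centre of its underside, z up. Opening 82 by 168 mm. Long walls 4 mm thick; end walls 8 mm thick, centred at y = +-88 mm, can be pinched from above. Slides on the bench.
- lid (a joint): Opening angle of the box's lid in rad: 0 shut, lying on the rim, about 1.57 upright, 1.9 fully open, leaning back over the outside of the hinge. Free hinge with a little damping: past upright it falls open to 1.9; brought forward of upright it falls shut by itself.
- lid_hinge (a point): Middle of the lid's hinge line, on the rim (48 mm above the box's underside) of the box's -x long side. Axes as the box's; the hinge runs along y.
- lid_edge (a point): Middle of the lid's free edge, 90 mm from the hinge line (the lid is a plate 90 by 184 mm, 5 mm thick, with a 9 mm high finger rib, 60 mm long, on its outer face, centred 10 mm from the free edge). Shut, it lies on the rim above the box's +x long side.
- box_mouth (a point): Centre of the box's opening, level with its rim, 48 mm above its underside.
- plate_a: Clear six-well plate with lid, 128 (x) by 86 (y) by 21 mm, loose; leave it. Origin: centre of its underside.
- plate_b: A second six-well plate like plate_a, off to the right, near the robot; leave it. Origin: centre of its underside.
- tip_box: Box of pipette tips, blue with a clear lid, 122 (x) by 86 (y) by 70 mm; leave it. Origin: centre of its underside.
- flask: Clear culture flask lying flat, red cap to its -x end, about 160 (x) by 84 (y) by 36 mm; leave it. Origin: on its underside, 75 mm from the body's +x end.
- wash_bottle: White wash bottle with a red cap and bent white tube, 72 mm in diameter, about 195 mm high, loose; leave it. Origin: centre of its underside.
- timer: Small white bench timer with three buttons, 62 (x) by 74 (y) by 22 mm; leave it. Origin: centre of its underside.
Not all that is in view belongs to the job. What is shaped like the soak_box but brown or green is not meant. What is shaped like the stand but pink is not meant.

How it is judged:
By the outcome, as a careful person would: the job done as asked, in the order asked, and still so for the second after the job is handed in, with the robot touching nothing.
It also fails if it takes over 72 s, if anything falls off the work surface, if the arm or the gripper's body presses on something with over 40 N, if the wrist force passes 120 N, or if a joint passes its speed limit or range.

ROBOT

A 6-joint arm with a two-finger parallel gripper is mounted at the origin on the work surface. World frame = base frame: x ahead of the robot, y to its left, z up, the work surface at z = 0. Lengths are in m, angles in degrees, forces in N, time in s.
With the tool pointing down it reaches from about 0.375 to 0.9 m from the base axis. Payload 3.1 kg.
Tool frame: the origin (TCP) lies midway between the tips of the shut fingers; the grasp point (between the pads) lies env.grasp_offset behind it (env.grasp_offset is the distance from the TCP to the grasp point, in m); z points along the fingers, y is the direction in which the jaws open and shut (so a half turn about z gives the same grasp; the last joint's range is limited). The gripper opens to 85 mm and grips with 20 to 120 N. Pads are 22 mm wide; open, the fingers measure 114 mm over their backs; the gripper's body (76 mm by 85 mm) begins 54 mm behind the grasp point. The pads swing forward as they close: fully open they stand 13 mm farther back than shut.
Start: joints at [61.965, 30.224, 82.088, -0, 67.689, -10.227], TCP at [0.191, 0.595, 0.231] pointing down, gripper open.
Joint ranges: [-176.69, 176.69], [-43.24, 126.21], [12.49, 139.97], [-82, 262], [0, 151.66], [-163.58, 163.58]. Speed limits (degrees/s): [159.86, 159.86, 180, 180, 180, 180].

INTERFACE

Orientations are given as [roll, pitch, yaw] about the fixed x, y, z axes, in that order (R = Rz(yaw) Ry(pitch) Rx(roll)).
In Python, from workcell import env, eyes, finish_job, spotter gives the robot as it stands.
- The arm moves only by the tool servo_tool, never from a script. Its argument "plan" is a list that holds one entry, the list of rows, each a list of 7 numbers: the finger opening in mm, from 0 to 85.4, then the shift along the tool's x, y, z in mm, then the turn, a rotation vector about the tool's x, y, z in rad. A call has exactly 8 rows; each row shifts and turns the commanded pose from where the row before left it, along the tool's axes as they then stand; what a row does not reach is not made up. A row lasts 1/12 s, in which the tool goes at most 41.7 mm and 7.16 degrees, less where a joint would pass 70% of its speed; a pose out of reach is approached as far as the arm can. A call with a gripper value outside its range is refused whole. The fingers move at their own pace and stop on an object; "squeeze" is the grip in N (left out, the last holds). Time passes only in rows, so rows that do not move let the fingers close, or fill a call up. It gives the time, the measured TCP pose, the force and the opening at its end, in the units of the state.
- env.observe(): the state, without advancing time (a new reading comes with each control period).
- eyes.capture(name): name is "side" or "top" or "wrist"; returns a dict with "image" (384x512x3 uint8, red, green, blue), "fovy" (degrees; the focal length in pixels is half the picture's height over the tangent of half this angle, whatever the lens; pixels are square), "cx", "cy" (the principal point, pixels), "position" and "rotation" of the camera in the world; the wrist camera has in their place "tool_from_camera" (4x4, takes a point from camera to tool coordinates, whose origin is the TCP and whose axes are the flange's). Camera axes: x right, y down, z forward; pixel columns grow to the right and rows downward; lengths in m; the calibration is good to about 2 mm. A picture is of the moment at which its call begins: read the wrist's pose just before it. There is no depth.
- finish_job(): hands the job in, once; it reports no verdict.
Trained networks look in a picture, given as the dict that the camera call returned (one of the last four; its "shot" number tells which), for a name from the list of things; names that differ only in an ending like _2 or _b are one class to them, and where a whole thing is asked for, a point or a joint stands for the part that bears it (a point fixed in the world has none). Each returns a list of dicts, best first, with "score" (0 to 1); they miss things now and then, are a little off and sometimes report something else, mostly with a low value. They report only what shows in the picture. A call takes as long as a camera call. They do not tell look-alikes from the thing itself.
- spotter.look_for(picture, name): "extent" ([centre column, centre row, width, height] in pixels, round what is visible of it).
The state is a dict: "time_s": time; "qpos": joint angles; "qd": joint speeds; "joint_torque": joint torques, N m; "ee_pos": TCP position; "eef_rot": TCP orientation; "ft_force": force on the tool from outside, world axes, zero at the start; "wrist_torque": the same for the moment, N m; "width": finger opening in m.
Only numpy, scipy, OpenCV 4.12 (cv2) and the standard library are available. Lean on these libraries where they do the work, as an engineer would, in place of code of your own. Each camera call takes 0.05 s, during which the arm holds its last target. There are 200 camera calls.

## Working session

There is one attempt and no reset: what is moved stays moved. The work goes in short steps, Python scripts to look and compute and a tool call to move; the robot and the scene stay as the last step left them, time stands still between calls to the robot, and variables do not carry over. Pictures are saved under pics/ and viewed, about 8 in all and at most 12, crops included, and the job is handed in when it is done.

Besides the shell and the picture viewer there is one more tool, called after "Request:" by a JSON object that holds its "fn" and its "kwargs". servo_tool: Moves the arm, as the interface text tells. Its arguments: {"type":"object","properties":{"plan":{"type":"array","items":{"type":"array","items":{"type":"array","items":{"type":"number"}}}},"squeeze":{"type":"number"}},"required":["plan"]}

```bash
ls; mkdir -p pics; python3 - <<'E'
from workcell import env,eyes,spotter
import cv2,numpy as np
print(env.observe(),env.grasp_offset)
for n in("top","side"):
    p=eyes.capture(n); cv2.imwrite(f"pics/{n}0.png",cv2.resize(p["image"][:,:,::-1],(800,600),interpolation=cv2.INTER_CUBIC))
    print({k:v for k,v in p.items() if k!="image"})
    for o in("soak_box","stand","pump_top","nozzle","lid_edge"):
        print(n,o,[(np.round(d["extent"]).tolist(),round(d["score"],2)) for d in spotter.look_for(p,o)])
E
```

```text
pics
{'time_s': 0.0, 'qpos': array([ 6.19648253e+01,  3.02786287e+01,  8.21584976e+01, -6.88678876e-04,
        6.76905465e+01, -1.02313697e+01]), 'qd': array([-0.02024819, -0.03002573,  0.07181679,  0.00197267, -0.04199613,
       -0.02156663]), 'joint_torque': array([-7.81931976e-04, -4.42340326e+01, -1.78025848e+01, -2.25634599e-04,
        8.33624712e-03,  1.84509713e-05]), 'ee_pos': array([0.19076228, 0.59439733, 0.23032554]), 'eef_rot': array([-1.79874244e+02, -2.20512658e-02,  1.62196433e+02]), 'ft_force': array([-0.45375101, -0.3433635 , -0.66861164]), 'wrist_torque': array([-0.01237956,  0.04565087, -0.01042083]), 'width': 0.08547638634510499} 0.0187
{'fovy': 55.19014531207515, 'cx': 260.9721018916797, 'cy': 190.75409431725706, 'position': array([ 0.40193319, -0.10158612,  1.47687689]), 'rotation': array([-175.77703362,    0.95884416,  -88.53511805]), 'shot': 1}
top soak_box [([380.0, 217.0, 52.0, 48.0], 0.73), ([315.0, 198.0, 50.0, 37.0], 0.68), ([364.0, 148.0, 41.0, 52.0], 0.61)]
top stand [([248.0, 157.0, 33.0, 48.0], 0.89), ([199.0, 234.0, 40.0, 54.0], 0.69)]
top pump_to
[... 368 characters left out ...]
: array([ 0.22785135, -1.08611222,  1.1001248 ]), 'rotation': array([-132.16175919,    0.19923081,  -16.09668147]), 'shot': 2}
side soak_box [([266.0, 261.0, 38.0, 64.0], 0.97), ([346.0, 298.0, 61.0, 39.0], 0.89), ([267.0, 337.0, 46.0, 73.0], 0.84)]
side stand [([196.0, 179.0, 53.0, 53.0], 0.88), ([285.0, 196.0, 52.0, 53.0], 0.61)]
side pump_top [([273.0, 175.0, 31.0, 15.0], 0.74), ([187.0, 158.0, 24.0, 14.0], 0.44)]
side nozzle [([187.0, 158.0, 36.0, 15.0], 0.72), ([274.0, 174.0, 32.0, 16.0], 0.58), ([250.0, 255.0, 14.0, 56.0], 0.54)]
side lid_edge [([250.0, 253.0, 13.0, 52.0], 0.82), ([267.0, 334.0, 50.0, 65.0], 0.79), ([345.0, 294.0, 65.0, 33.0], 0.76), ([283.0, 157.0, 12.0, 36.0], 0.67)]
```

View pics/top0.png

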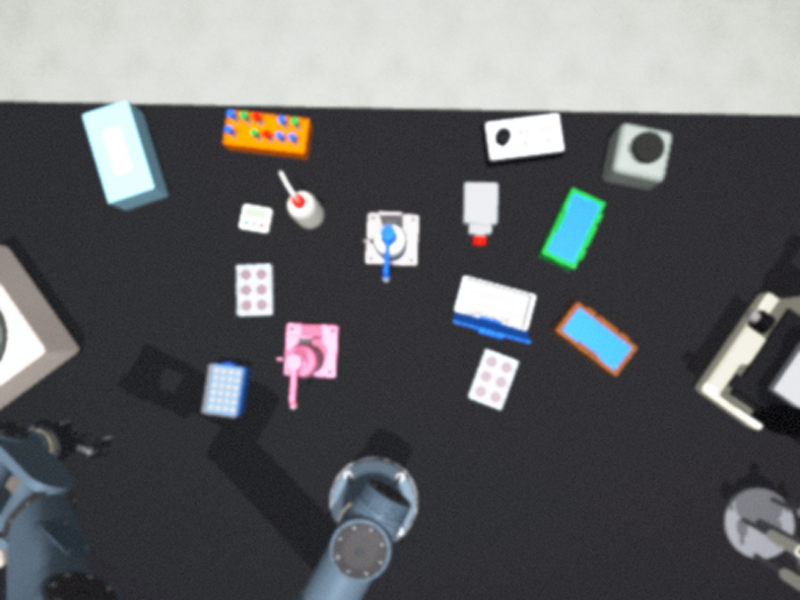

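View pics/side0.png

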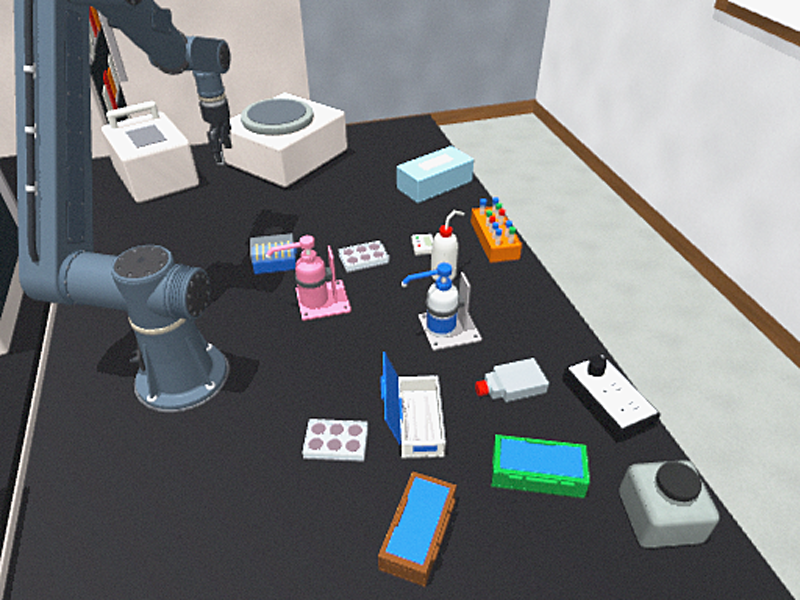

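The top view shows the white box at about (495,305) and its lid on the robot side. The blue-headed stand is at (390,240) with its spout pointing towards the robot. The pink, brown and green items are decoys. Next I'll zoom in on both to get pixel positions.

```bash
cat > h.py <<'E'
import numpy as np,cv2
from scipy.spatial.transform import Rotation as R
from workcell import env,eyes,spotter
def rpy(a): return R.from_euler('xyz',a,degrees=True).as_matrix()
def cam(p,st=None):
    f=192/np.tan(np.radians(p["fovy"]/2)); K=np.array([[f,0,p["cx"]],[0,f,p["cy"]],[0,0,1]])
    if "position" in p: return K,rpy(p["rotation"]),np.array(p["position"])
    T=np.eye(4);T[:3,:3]=rpy(st["eef_rot"]);T[:3,3]=st["ee_pos"];T=T@p["tool_from_camera"];return K,T[:3,:3],T[:3,3]
def proj(c,X):
    K,Rc,t=c; q=(np.atleast_2d(X)-t)@Rc@K.T; return q[:,:2]/q[:,2:]
def onz(c,uv,z):
    K,Rc,t=c; uv=np.atleast_2d(uv); d=np.c_[uv,np.ones(len(uv))]@np.linalg.inv(K).T@Rc.T
    return t+d*((z-t[2])/d[:,2])[:,None]
def crop(p,x0,y0,w,h,s,fn):
    im=p["image"][y0:y0+h,x0:x0+w,::-1]; cv2.imwrite(fn,cv2.resize(im,None,fx=s,fy=s,interpolation=cv2.INTER_CUBIC))
E
python3 - <<'E'
from h import *
p=eyes.capture("top");crop(p,220,125,140,110,5.5,"pics/topc.png")
c=cam(p)
print(onz(c,np.array([[368,212],[419,213],[418,266],[365,264]])*.64,0.008))
print(onz(c,np.array([[386,279]])*.64,.174),onz(c,np.array([[388,234]])*.64,.208))
print(onz(c,np.array([[468,276],[536,293],[528,331],[454,314]])*.64,0.048))
E
```

```text
[[ 0.73135533  0.03480889  0.008     ]
 [ 0.73161133 -0.09771074  0.008     ]
 [ 0.59316339 -0.09847502  0.008     ]
 [ 0.59516086  0.03838638  0.008     ]]
[[ 0.53996291 -0.02651106  0.174     ]] [[ 0.63760398 -0.03007677  0.208     ]]
[[ 0.56572054 -0.22408066  0.048     ]
 [ 0.52718104 -0.39376274  0.048     ]
 [ 0.43223837 -0.37488749  0.048     ]
 [ 0.46983447 -0.19101027  0.048     ]]
```

View pics/topc.png

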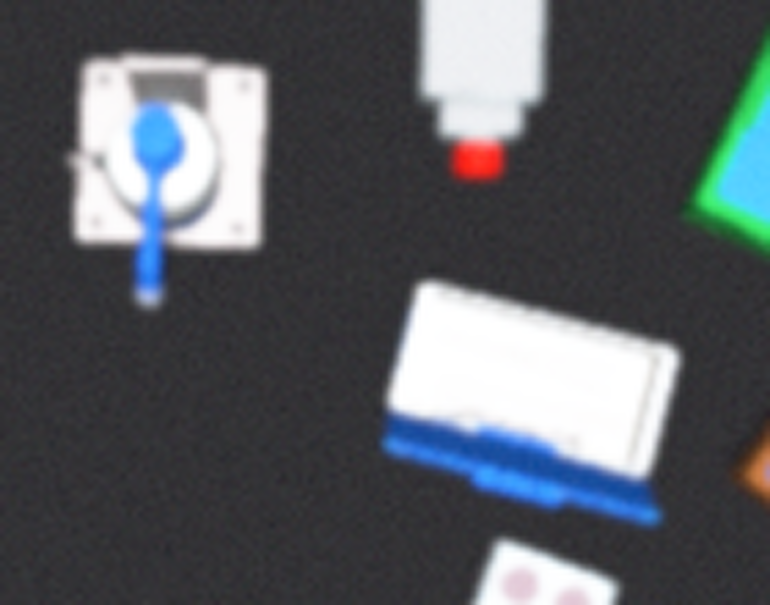

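The crop shows the stand base corners at (84,62), (265,68), (260,247) and (76,241), the head at (158,138) and the spout tip at (149,297). The box's +x rim corners are at (425,282) and (680,350), with the lid on the -x side.

```bash
cat >> h.py <<'E'
def to(pos,yaw,n):
    "tool-frame per-row shift (mm) and turn for n rows, translation first in the present tool frame"
    s=env.observe(); M=rpy(s["eef_rot"]); d=M.T@(np.array(pos)-s["ee_pos"])*1000
    rv=R.from_matrix(M.T@rpy([180,0,yaw])).as_rotvec()
    print("pos",np.round(s["ee_pos"],4),"rot",np.round(s["eef_rot"],2),"F",np.round(s["ft_force"],1),"t",round(s["time_s"],2))
    print("total mm",np.round(d,1),"turn",np.round(rv,4),"per row",np.round(d/n,1),np.round(rv/n,4))
E
python3 - <<'E'
from h import *
p=eyes.capture("top");c=cam(p)
f=lambda L:np.array(L)/5.5+[220,125]
B=onz(c,f([[84,62],[265,68],[260,247],[76,241]]),.008)
e=B[0]-B[3]+B[1]-B[2]; print("stand yaw",np.degrees(np.arctan2(e[1],e[0])),"base centre",B.mean(0))
h=onz(c,f([[158,138]]),.208)[0]; n=onz(c,f([[149,297]]),.174)[0]; print(h,n,np.linalg.norm((h-n)[:2]))
C=onz(c,f([[425,282],[680,350],[640,478]]),.048); y=C[0]-C[1];L=np.linalg.norm(y); y/=L; x=np.array([y[1],-y[0],0])
print("len",L,np.linalg.norm(C[1]-C[2]),"yaw",np.degrees(np.arctan2(x[1],x[0])))
o=(C[0]+C[1])/2-.045*x; print("centre",o,"end-y",o-.088*y)
to([.55,.1,.32],167,16)
w=eyes.capture("wrist");print(w["tool_from_camera"])
E
```

```text
stand yaw -0.4824130358847206 base centre [ 0.66161501 -0.03052192  0.008     ]
[ 0.63646719 -0.03153358  0.208     ] [ 0.53838995 -0.02673753  0.174     ] 0.09819443974310577
len 0.18611206272033035 0.09504482754436269 yaw -13.698493132345796
centre [ 0.50119848 -0.29504665  0.048     ] end-y [ 0.48035897 -0.38054352  0.048     ]
pos [0.1911 0.595  0.2314] rot [180.     0.   162.19] F [-0.3 -0.1 -0.1] t 0.7
total mm [-493.1 -361.6  -88.7] turn [ 0.      0.     -0.0839] per row [-30.8 -22.6  -5.5] [ 0.      0.     -0.0052]
[[-1.18016591e-03 -9.46236457e-01 -3.23473608e-01  8.32578592e-02]
 [ 9.99998970e-01 -1.38079506e-03  3.90739536e-04  5.40674647e-04]
 [-8.16382753e-04 -3.23472814e-01  9.46237112e-01 -1.42378647e-01]
 [ 0.00000000e+00  0.00000000e+00  0.00000000e+00  1.00000000e+00]]
```

Request:
{"fn": "servo_tool", "kwargs": {"plan": [[[85,-29,-21,-12,0,0,0],[85,-30,-22,-12,0,0,0],[85,-31,-23,-12,0,0,0],[85,-31,-23,-12,0,0,0],[85,-31,-23,-12,0,0,0],[85,-31,-23,-12,0,0,0],[85,-31,-23,-12,0,0,0],[85,-31,-23,-5,0,0,0]]]}}

```text
time_s: 1.42
ee_pos: [0.3705, 0.3467, 0.3223]
eef_rot: [179.8, 0.1, 162.2]
ft_force: [0.9, -0.1, -0.2]
width: 0.0846
```

Request:
{"fn": "servo_tool", "kwargs": {"plan": [[[40,-31,-23,0,0,0,0],[40,-31,-23,0,0,0,0],[40,-31,-23,0,0,0,0],[40,-31,-23,0,0,0,0],[40,-31,-23,0,0,0,0],[40,-31,-23,0,0,0,0],[40,-31,-23,0,0,0,0],[40,-31,-23,0,0,0,0]]]}}

```text
time_s: 2.08
ee_pos: [0.5496, 0.095, 0.3205]
eef_rot: [180.0, 0.0, 162.2]
ft_force: [0.2, 0.2, 0.6]
width: 0.0402
```

```bash
cat >> h.py <<'E'
def rows(pos,yaw,n,delta=None):
    "straight line with even turn about z, rows in tool axes; delta: total yaw change in deg"
    s=env.observe(); y0=s["eef_rot"][2]; D=delta if delta is not None else (yaw-y0+180)%360-180
    d=(np.array(pos)-s["ee_pos"])/n*1000
    print("pos",np.round(s["ee_pos"],4),"rot",np.round(s["eef_rot"],2),"q",np.round(s["qpos"]),"t",round(s["time_s"],2))
    for i in range(n): print(np.round(rpy([180,0,y0+D*i/n]).T@d).astype(int).tolist(),round(-np.radians(D)/n,3))
E
python3 - <<'E'
from h import *
rows([.47,-.36,.25],-13.7,24,-13.7-167)
E
```

```text
pos [0.5496 0.095  0.3205] rot [1.7999e+02 2.0000e-02 1.6217e+02] q [ -2.  20.  85.   0.  75. -74.] t 2.08
[-3, -19, 3] 0.131
[-5, -19, 3] 0.131
[-8, -18, 3] 0.131
[-10, -17, 3] 0.131
[-12, -15, 3] 0.131
[-14, -13, 3] 0.131
[-15, -12, 3] 0.131
[-17, -9, 3] 0.131
[-18, -7, 3] 0.131
[-19, -5, 3] 0.131
[-19, -2, 3] 0.131
[-19, 0, 3] 0.131
[-19, 3, 3] 0.131
[-19, 5, 3] 0.131
[-18, 8, 3] 0.131
[-17, 10, 3] 0.131
[-15, 12, 3] 0.131
[-13, 14, 3] 0.131
[-11, 15, 3] 0.131
[-9, 17, 3] 0.131
[-7, 18, 3] 0.131
[-5, 19, 3] 0.131
[-2, 19, 3] 0.131
[0, 19, 3] 0.131
```

Request:
{"fn": "servo_tool", "kwargs": {"plan": [[[40,-3,-19,3,0,0,0.124],[40,-5,-19,3,0,0,0.124],[40,-8,-18,3,0,0,0.124],[40,-10,-17,3,0,0,0.124],[40,-12,-15,3,0,0,0.124],[40,-14,-13,3,0,0,0.124],[40,-15,-12,3,0,0,0.124],[40,-17,-9,3,0,0,0.124]]]}}

```text
time_s: 2.75
ee_pos: [0.5269, -0.0576, 0.2963]
eef_rot: [180.0, 0.0, 105.0]
ft_force: [0.1, -0.1, 0.4]
width: 0.04
```

Request:
{"fn": "servo_tool", "kwargs": {"plan": [[[40,-18,-7,3,0,0,0.124],[40,-19,-5,3,0,0,0.124],[40,-19,-2,3,0,0,0.124],[40,-19,0,3,0,0,0.124],[40,-19,3,3,0,0,0.124],[40,-19,5,3,0,0,0.124],[40,-18,8,3,0,0,0.124],[40,-17,10,3,0,0,0.124]]]}}

```text
time_s: 3.42
ee_pos: [0.5136, -0.2124, 0.2723]
eef_rot: [180.0, -0.0, 48.2]
ft_force: [0.3, 0.5, -0.8]
width: 0.0402
```

Request:
{"fn": "servo_tool", "kwargs": {"plan": [[[40,-15,12,3,0,0,0.124],[40,-13,14,3,0,0,0.124],[40,-11,15,3,0,0,0.124],[40,-9,17,3,0,0,0.124],[40,-7,18,3,0,0,0.124],[40,-5,19,3,0,0,0.124],[40,-2,19,3,0,0,0.124],[40,0,19,3,0,0,0.124]]]}}

```text
time_s: 4.08
ee_pos: [0.51, -0.3656, 0.2482]
eef_rot: [180.0, -0.0, -8.7]
ft_force: [0.4, -0.3, 0.4]
width: 0.0398
```

```bash
python3 - <<'E'
from h import *
s=env.observe();w=eyes.capture("wrist");c=cam(w,s);print(s["ee_pos"],s["eef_rot"],s["qpos"])
o=np.array([.5012,-.295]);M=rpy([0,0,-13.7])
X=np.array([[.045,.092,.048],[.045,-.092,.048],[-.045,-.092,.048],[-.045,.092,.048]])@M.T+[*o,0]
print(proj(c,X))
cv2.imwrite("pics/w1.png",w["image"][:,:,::-1]);np.savez("w1.npz",K=c[0],R=c[1],t=c[2])
E
```

```text
[ 0.50995171 -0.36564049  0.24820453] [ 1.79994782e+02 -8.97694751e-03 -8.67472167e+00] [-4.58304779e+01  2.94090834e+01  8.06493066e+01  1.34451232e-03
  6.99313035e+01  5.28437829e+01]
[[131.18084118 141.9247655 ]
 [281.82025637 154.92811019]
 [274.24576244 221.5160092 ]
 [135.28784731 210.4337509 ]]
```

View pics/w1.png

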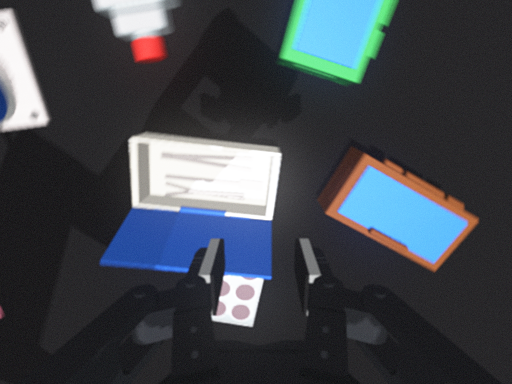

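In the wrist view the box's rim corners are at about (132,134), (281,150) and (273,219). The brown box is at (400,210) and the lid lies below, on the hinge side.

```bash
python3 - <<'E'
from h import *
d=np.load("w1.npz");c=(d["K"],d["R"],d["t"])
C=onz(c,[[131.5,134.5],[281,150],[273,219],[132,209]],.048);print(C)
y=(C[0]-C[1]+C[3]-C[2]);y/=np.linalg.norm(y);print(np.linalg.norm(C[0]-C[1]),np.linalg.norm(C[1]-C[2]))
x=np.array([y[1],-y[0],0]);o=C.mean(0);print("yaw",np.degrees(np.arctan2(x[1],x[0])),o,o-.088*y)
g=cv2.cvtColor(cv2.imread("pics/w1.png")[120:230,115:295],cv2.COLOR_BGR2GRAY)
e=o-.088*y
to([e[0],e[1],.12],np.degrees(np.arctan2(x[1],x[0])),4)
E
```

```text
[[ 0.57523061 -0.21929642  0.048     ]
 [ 0.52932545 -0.39481581  0.048     ]
 [ 0.43956943 -0.37257956  0.048     ]
 [ 0.48189016 -0.19128011  0.048     ]]
0.18142310481616808 0.09246942563853443
yaw -13.888221629241196 [ 0.50650391 -0.29449298  0.048     ] [ 0.48538141 -0.37992037  0.048     ]
pos [ 0.5098 -0.3698  0.2476] rot [ 1.798e+02 -6.000e-02 -9.040e+00] F [ 0.7 -3.1  0.2] t 4.13
total mm [-22.6  13.4 127.6] turn [ 0.0035 -0.0011  0.0845] per row [-5.7  3.4 31.9] [ 0.0009 -0.0003  0.0211]
```

Request:
{"fn": "servo_tool", "kwargs": {"plan": [[[40,-5,4,25,0,0,0.017],[40,-5,4,25,0,0,0.017],[40,-5,4,25,0,0,0.017],[40,-4,3,25,0,0,0.017],[40,-3,0,28,0,0,0.017],[40,0,0,0,0,0,0],[40,0,0,0,0,0,0],[40,0,0,0,0,0,0]]]}}

```text
time_s: 4.8
ee_pos: [0.4868, -0.3762, 0.1216]
eef_rot: [179.9, -0.1, -13.1]
ft_force: [-0.4, 0.5, 0.6]
width: 0.0403
```

```bash
python3 - <<'E'
from h import *
s=env.observe();w=eyes.capture("wrist");c=cam(w,s);print(s["ee_pos"],s["eef_rot"],env.observe()["ee_pos"])
M=rpy([0,0,-13.9]);o=np.array([.5065,-.298])
X=np.array([[.045,.092,.048],[.045,-.092,.048],[-.045,-.092,.048],[-.045,.092,.048]])@M.T+[*o,0]
print(proj(c,X))
cv2.imwrite("pics/w2.png",w["image"][:,:,::-1]);np.savez("w2.npz",K=c[0],R=c[1],t=c[2])
E
```

```text
[ 0.48679153 -0.37623992  0.12159515] [ 1.79928044e+02 -1.12662015e-01 -1.31338578e+01] [ 0.48714536 -0.37656578  0.12223135]
[[ 36.67860076 147.77622161]
 [275.42933888 150.65745851]
 [272.26700774 253.03626075]
 [ 61.6307719  250.83026792]]
```

View pics/w2.png

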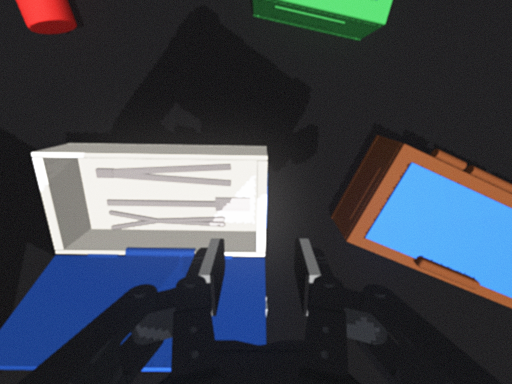

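The rim corners are now at about (33,153), (268,156), (267,254) and (54,251). The strip above row 153 is the outer +x wall face.

```bash
python3 - <<'E'
from h import *
d=np.load("w2.npz");c=(d["K"],d["R"],d["t"])
C=onz(c,[[33,152.5],[268,156],[267,254],[54,252]],.048);print(C)
y=(C[0]-C[1]+C[3]-C[2]);y/=np.linalg.norm(y);print(np.linalg.norm(C[0]-C[1]),np.linalg.norm(C[1]-C[2]))
x=np.array([y[1],-y[0],0]);o=C.mean(0);yaw=np.degrees(np.arctan2(x[1],x[0]));print("yaw",yaw,o)
e=(C[1]+C[2])/2+.004*y;print(e)
to([e[0],e[1],.023],yaw,4)
E
```

```text
[[ 0.56958426 -0.21499009  0.048     ]
 [ 0.52532407 -0.39161162  0.048     ]
 [ 0.44083438 -0.37179198  0.048     ]
 [ 0.48537504 -0.19086952  0.048     ]]
0.18208275100552146 0.08678321129653278
yaw -13.94795738372681 [ 0.50527944 -0.2923158   0.048     ]
[ 0.48404339 -0.37781974  0.048     ]
pos [ 0.4871 -0.3766  0.1222] rot [179.88  -0.18 -13.14] F [-0.1 -0.9  0.4] t 4.85
total mm [-3.1  1.7 99.2] turn [ 0.0021 -0.0032  0.0142] per row [-0.8  0.4 24.8] [ 0.0005 -0.0008  0.0035]
```

Request:
{"fn": "servo_tool", "kwargs": {"plan": [[[40,-3,2,17,0,0,0.014],[40,0,0,17,0,0,0],[40,0,0,17,0,0,0],[40,0,0,17,0,0,0],[40,0,0,16,0,0,0],[40,0,0,15,0,0,0],[40,0,0,0,0,0,0],[40,0,0,0,0,0,0]]]}}

```text
time_s: 5.52
ee_pos: [0.4833, -0.3774, 0.0224]
eef_rot: [179.9, -0.1, -14.0]
ft_force: [0.2, 0.2, 0.2]
width: 0.04
```

Request:
{"fn": "servo_tool", "kwargs": {"plan": [[[20,0,0,0,0,0,0],[14,0,0,0,0,0,0],[10,0,0,0,0,0,0],[6,0,0,0,0,0,0],[2,0,0,0,0,0,0],[0,0,0,0,0,0,0],[0,0,0,0,0,0,0],[0,0,0,0,0,0,0]]], "squeeze": 50}}

```text
time_s: 6.18
ee_pos: [0.4833, -0.3774, 0.0228]
eef_rot: [179.9, -0.1, -14.0]
ft_force: [0.1, 1.6, 6.1]
width: 0.0071
```

```bash
python3 - <<'E'
from h import *
s=env.observe();print(s["width"],s["ft_force"],s["wrist_torque"])
# goal: box centre ~100 mm in front of the axis, yaw of stand
ax=np.array([.6365,-.0315]);yaw=-2.0;M=rpy([0,0,yaw])[:2,:2]
o=ax+M@[-.099,0];g=o+M@[0,-.088];print("goal",o,g)
rows([g[0],g[1],s["ee_pos"][2]],yaw,24)
E
```

```text
0.007086181141323308 [0.14101612 1.56930186 6.11005689] [ 0.21733235 -0.08312798 -0.04955602]
goal [ 0.53756031 -0.02804495] [ 0.53448915 -0.11599134]
pos [ 0.4833 -0.3774  0.0228] rot [ 1.7994e+02 -1.3000e-01 -1.4000e+01] q [-48.  46.  92.   0.  43.  56.] t 6.18
[-1, -11, 0] -0.009
[0, -11, 0] -0.009
[0, -11, 0] -0.009
[0, -11, 0] -0.009
[0, -11, 0] -0.009
[0, -11, 0] -0.009
[0, -11, 0] -0.009
[0, -11, 0] -0.009
[0, -11, 0] -0.009
[0, -11, 0] -0.009
[0, -11, 0] -0.009
[1, -11, 0] -0.009
[1, -11, 0] -0.009
[1, -11, 0] -0.009
[1, -11, 0] -0.009
[1, -11, 0] -0.009
[1, -11, 0] -0.009
[1, -11, 0] -0.009
[1, -11, 0] -0.009
[1, -11, 0] -0.009
[1, -11, 0] -0.009
[1, -11, 0] -0.009
[2, -11, 0] -0.009
[2, -11, 0] -0.009
```

Request:
{"fn": "servo_tool", "kwargs": {"plan": [[[0,-0.5,-6,0,0,0,-0.013],[0,-0.5,-11,0,0,0,-0.013],[0,0,-11,0,0,0,-0.013],[0,0,-11,0,0,0,-0.013],[0,0,-11,0,0,0,-0.013],[0,0,-11,0,0,0,-0.013],[0,0.5,-11,0,0,0,-0.013],[0,0.5,-11,0,0,0,-0.013]]]}}

```text
time_s: 6.85
ee_pos: [0.5005, -0.2978, 0.0229]
eef_rot: [179.7, -0.3, -7.9]
ft_force: [-0.9, -6.3, 5.8]
width: 0.0071
```

Request:
{"fn": "servo_tool", "kwargs": {"plan": [[[0,1,-11,0,0,0,-0.013],[0,1,-11,0,0,0,-0.013],[0,1,-11,0,0,0,-0.013],[0,1,-11,0,0,0,-0.013],[0,1,-11,0,0,0,-0.013],[0,1.5,-11,0,0,0,-0.013],[0,1.5,-8,0,0,0,-0.013],[0,1.5,-5,0,0,0,-0.013]]]}}

```text
time_s: 7.52
ee_pos: [0.5177, -0.2192, 0.0229]
eef_rot: [179.7, -0.2, -1.9]
ft_force: [-1.0, -5.9, 6.4]
width: 0.0074
```

```bash
python3 - <<'E'
from h import *
s=env.observe();print(s["width"],s["ft_force"],s["wrist_torque"])
p=eyes.capture("top");crop(p,205,125,140,110,5.5,"pics/topd.png")
rows([.5345,-.116,.0228],-2,8)
E
```

```text
0.0074048421125355686 [-0.95246201 -5.86577393  6.43212706] [-0.7446287   0.28321287  0.00577342]
pos [ 0.5179 -0.2184  0.0229] rot [179.78  -0.25  -1.89] q [-34.  43.  99.  -0.  37.  58.] t 7.57
[2, -13, 0] 0.0
[2, -13, 0] 0.0
[2, -13, 0] 0.0
[2, -13, 0] 0.0
[2, -13, 0] 0.0
[2, -13, 0] 0.0
[2, -13, 0] 0.0
[2, -13, 0] 0.0
```

View pics/topd.png

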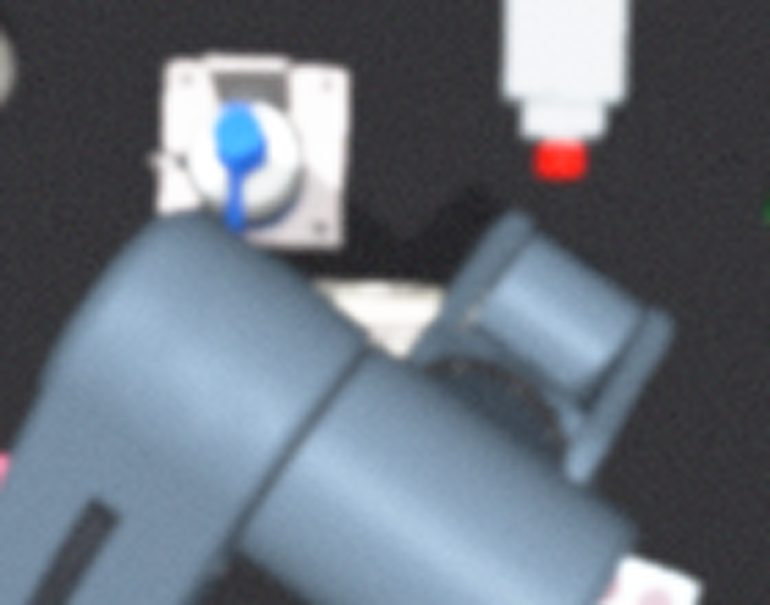

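The crop shows the stand unmoved at (255,155), while the arm hides most of the box, whose +x edge shows at (380,290). Nothing seems touched, so I'll go on.

Request:
{"fn": "servo_tool", "kwargs": {"plan": [[[0,2,-9,0,0,0,0],[0,2,-11,0,0,0,0],[0,2,-11,0,0,0,0],[0,2,-11,0,0,0,0],[0,2,-11,0,0,0,0],[0,2,-11,0,0,0,0],[0,1,-10,0,0,0,0],[0,1,-8,0,0,0,0]]]}}

```text
time_s: 8.23
ee_pos: [0.5347, -0.1378, 0.0229]
eef_rot: [179.8, -0.2, -1.9]
ft_force: [-1.2, -7.8, 7.9]
width: 0.0072
```

```bash
python3 - <<'E'
from h import *
s=env.observe();print(s["width"],s["ft_force"],s["wrist_torque"])
to([.5345,-.116,.0228],-2,1)
w=eyes.capture("wrist");cv2.imwrite("pics/w3.png",w["image"][:,:,::-1]);c=cam(w,s)
M=rpy([0,0,-2]);print(proj(c,np.array([[.6365,-.0315,.208],[.5385,-.0275,.174]])))
E
```

```text
0.007197223667562967 [-1.16595179 -7.76913365  7.94645205] [-0.9886479   0.33030816  0.08479653]
pos [ 0.5347 -0.1378  0.0229] rot [179.76  -0.25  -1.93] F [-1.2 -7.8  7.9] t 8.23
total mm [ -0.9 -21.8  -0. ] turn [ 0.0042 -0.0044  0.0012] per row [ -0.9 -21.8  -0. ] [ 0.0042 -0.0044  0.0012]
[[  928.5515226    199.39304436]
 [-1440.83766527  1460.074568  ]]
```

View pics/w3.png

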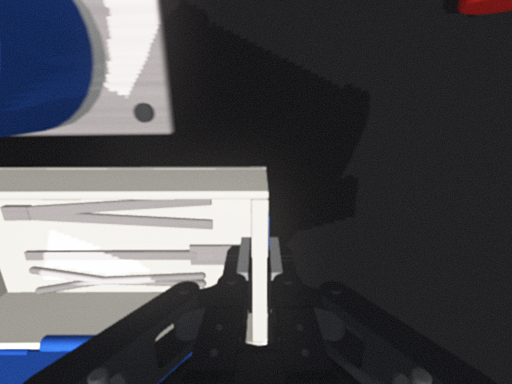

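The gripper holds the end wall. The base-plate corner shows at (173,133) and the rim edge near row 193, nearly parallel with a clear gap. I'll use that corner to check the stand position.

```bash
python3 - <<'E'
from h import *
s=env.observe();w=eyes.capture("wrist");c=cam(w,s)
P=onz(c,[[173,133],[20,136.5]],.008);print("base corner",P,"pred",np.array([.6365,-.0315])+rpy([0,0,-2])[:2,:2]@[-.042,-.065])
C=onz(c,[[268,194],[0,198]],.048);print("rim",C)
d=P[1]-P[0];print(np.degrees(np.arctan2(-d[0],d[1])));d=C[1]-C[0];print(np.degrees(np.arctan2(-d[0],d[1])))
E
```

```text
base corner [[ 0.60172952 -0.09044325  0.008     ]
 [ 0.60280017 -0.00564476  0.008     ]] pred [ 0.59225712 -0.09499462]
rim [[ 0.57783195 -0.14100591  0.048     ]
 [ 0.5801951  -0.02223216  0.048     ]]
-0.7233691936172768
-1.1398182767838403
```

```bash
python3 - <<'E'
from h import *
p=eyes.capture("side");c=cam(p)
im=cv2.imread("pics/side0.png")
crop(p,180,140,140,105,5.7,"pics/s4.png")
print("head",onz(c,np.array([[444,268]])*.64,.208),"nozzle",onz(c,np.array([[404,285]])*.64,.170))
print(proj(c,[[.6365,-.0315,.208],[.6452,-.0264,.208],[.541,-.028,.174]]))
print(np.round((proj(c,[[.6365,-.0315,.208],[.6452,-.0264,.208],[.5385,-.0275,.174],[.547,-.024,.174]])-[180,140])*5.7))
E
```

```text
head [[ 0.64123136 -0.03169195  0.208     ]] nozzle [[ 0.54680899 -0.02125454  0.17      ]]
[[282.91864977 171.71519622]
 [284.70550571 170.47022655]
 [257.56859933 182.98214218]]
[[587. 181.]
 [597. 174.]
 [438. 245.]
 [449. 239.]]
```

View pics/s4.png

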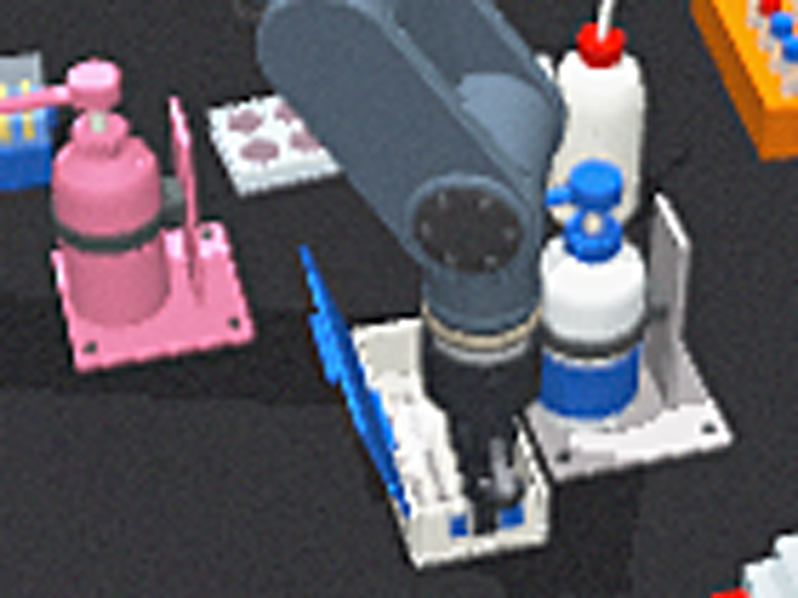

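The head's top ellipse in this side crop is at (596,174), which agrees with the wrist-based stand axis of (0.644, -0.027). The box therefore has to go about 8 mm in +x and 25 mm in +y.

Request:
{"fn": "servo_tool", "kwargs": {"plan": [[[0,1,-4,0,0,0,0],[0,1,-5,0,0,0,0],[0,1,-5,0,0,0,0],[0,1,-4,0,0,0,0],[0,2,-4,0,0,0,0],[0,2,-3,0,0,0,0],[0,0,0,0,0,0,0],[0,0,0,0,0,0,0]]]}}

```text
time_s: 9.05
ee_pos: [0.5425, -0.1127, 0.0228]
eef_rot: [179.8, -0.1, -1.9]
ft_force: [-2.1, -4.2, 9.1]
width: 0.007
```

Request:
{"fn": "servo_tool", "kwargs": {"plan": [[[8,0,0,0,0,0,0],[12,0,0,0,0,0,0],[18,0,0,0,0,0,0],[26,0,0,0,0,0,0],[34,0,0,0,0,0,0],[40,0,0,0,0,0,0],[40,0,0,0,0,0,0],[40,0,0,-3,0,0,0]]]}}

```text
time_s: 9.72
ee_pos: [0.5413, -0.1113, 0.0238]
eef_rot: [-180.0, 0.1, -2.1]
ft_force: [-0.3, -0.6, 0.8]
width: 0.0402
```

Request:
{"fn": "servo_tool", "kwargs": {"plan": [[[40,0,0,-20,0,0,0],[40,0,0,-30,0,0,0],[40,0,5,-30,0,0,0],[40,0,15,-30,0,0,0],[40,-10,20,-30,0,0,0],[40,-15,20,-30,0,0,0],[40,-15,20,-20,0,0,0],[20,0,0,0,0,0,0]]]}}

```text
time_s: 10.38
ee_pos: [0.4993, -0.1941, 0.219]
eef_rot: [179.6, -0.4, -2.2]
ft_force: [0.7, 0.3, 0.2]
width: 0.0292
```

```bash
python3 - <<'E'
from h import *
s=env.observe();w=eyes.capture("wrist");s2=env.observe();print(s["ee_pos"],s2["ee_pos"],s["eef_rot"]);c=cam(w,s)
cv2.imwrite("pics/w5.png",w["image"][:,:,::-1]);np.savez("w5.npz",K=c[0],R=c[1],t=c[2])
M=rpy([0,0,-2]);o=[.544,-.0245,0]
X=np.array([[.045,.092,.048],[.045,-.092,.048],[-.045,-.092,.048],[-.045,.092,.048]])@M.T+o
print(proj(c,X)); print(proj(c,[[.644,-.027,.208],[.546,-.0245,.174]]))
E
```

```text
[ 0.4992682  -0.1941128   0.21901716] [ 0.49921481 -0.19216161  0.21694912] [179.64837024  -0.39176716  -2.23330258]
[[  9.74693782 100.62942318]
 [183.91917862  99.6598415 ]
 [190.89869019 181.43901061]
 [ 31.97696036 182.48748241]]
[[-118.98406421  -27.89719077]
 [   8.11181966  166.45247201]]
```

View pics/w5.png

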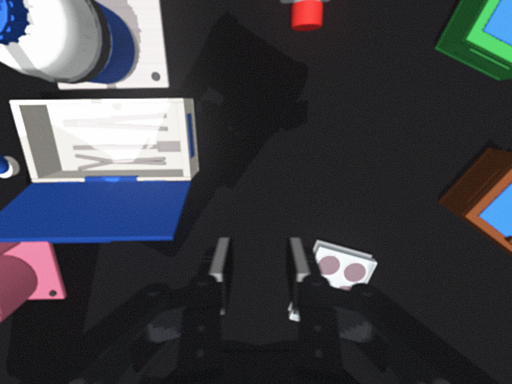

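The box sits where intended, with rim corners at (11,101), (192,98), (191,181) and (35,182). The spout tip at (10,166) matches the predicted nozzle (8,166), and the lid is open. Next is the pump head.

Request:
{"fn": "servo_tool", "kwargs": {"plan": [[[0,0,0,-23,0,0,0],[0,10,-15,-23,0,0,0],[0,23,-28,-3,0,0,0],[0,26,-32,0,0,0,0],[0,26,-32,0,0,0,0],[0,26,-32,0,0,0,0],[0,20,-25,0,0,0,0],[0,8,-8,0,0,0,0]]], "squeeze": 40}}

```text
time_s: 11.1
ee_pos: [0.6459, -0.0178, 0.2614]
eef_rot: [-179.9, 0.1, -1.8]
ft_force: [0.7, -0.3, 0.1]
width: -0.0001
```

```bash
python3 - <<'E'
from h import *
p=eyes.capture("side");crop(p,220,110,110,90,7,"pics/s6.png")
to([.644,-.027,.211],-2,1)
E
```

```text
pos [ 0.6462 -0.0183  0.2614] rot [-1.7987e+02  2.0000e-02 -1.7800e+00] F [ 0.6  0.9 -0.2] t 11.15
total mm [-1.9  8.9 50.4] turn [-0.0022  0.0004  0.0038] per row [-1.9  8.9 50.4] [-0.0022  0.0004  0.0038]
```

View pics/s6.png

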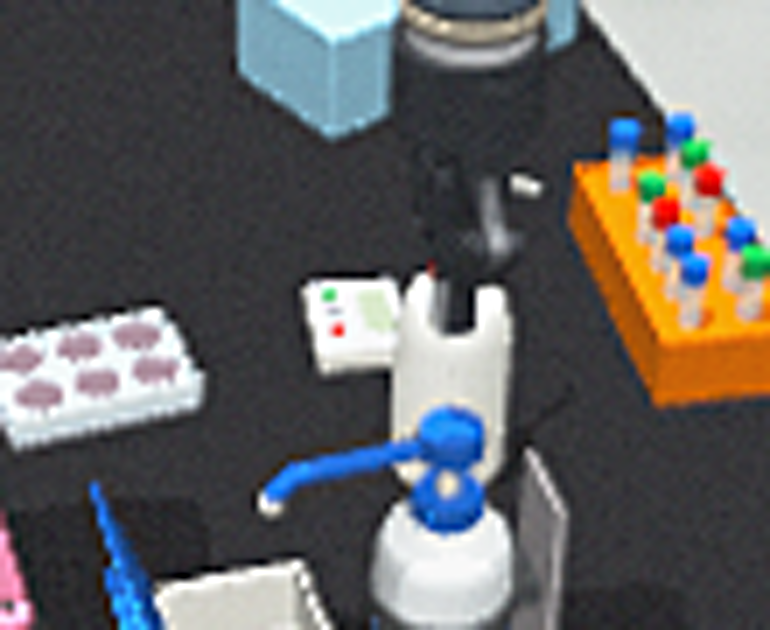

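The fingertips show at (460,330), above and slightly beyond the head top at (450,420), which matches the predicted axis. I'll shift 9 mm, come down to contact and then press.

Request:
{"fn": "servo_tool", "kwargs": {"plan": [[[0,-2,9,0,0,0,0],[0,0,0,12,0,0,0],[0,0,0,12,0,0,0],[0,0,0,12,0,0,0],[0,0,0,8,0,0,0],[0,0,0,0,0,0,0],[0,0,0,0,0,0,0],[0,0,0,0,0,0,0]]]}}

```text
time_s: 11.82
ee_pos: [0.6417, -0.0331, 0.2199]
eef_rot: [180.0, -0.0, -2.1]
ft_force: [-0.0, -0.1, 1.0]
width: 0.0002
```

Request:
{"fn": "servo_tool", "kwargs": {"plan": [[[0,0,0,3,0,0,0],[0,0,0,3,0,0,0],[0,0,0,3,0,0,0],[0,0,0,3,0,0,0],[0,0,0,3,0,0,0],[0,0,0,2,0,0,0],[0,0,0,0,0,0,0],[0,0,0,0,0,0,0]]]}}

```text
time_s: 12.48
ee_pos: [0.6418, -0.032, 0.2031]
eef_rot: [180.0, -0.0, -2.1]
ft_force: [-1.3, 0.3, 6.1]
width: -0.0002
```

Request:
{"fn": "servo_tool", "kwargs": {"plan": [[[0,0,0,3,0,0,0],[0,0,0,3,0,0,0],[0,0,0,3,0,0,0],[0,0,0,2,0,0,0],[0,0,0,1,0,0,0],[0,0,0,1,0,0,0],[0,0,0,1,0,0,0],[0,0,0,0,0,0,0]]]}}

```text
time_s: 13.15
ee_pos: [0.6418, -0.032, 0.1904]
eef_rot: [180.0, -0.1, -2.1]
ft_force: [-3.5, 0.2, 10.9]
width: -0.0001
```

Request:
{"fn": "servo_tool", "kwargs": {"plan": [[[0,0,0,0.7,0,0,0],[0,0,0,0.7,0,0,0],[0,0,0,0.6,0,0,0],[0,0,0,0,0,0,0],[0,0,0,0,0,0,0],[0,0,0,0,0,0,0],[0,0,0,0,0,0,0],[0,0,0,0,0,0,0]]]}}

```text
time_s: 13.82
ee_pos: [0.6419, -0.0321, 0.19]
eef_rot: [180.0, -0.1, -2.0]
ft_force: [-5.9, 1.2, 17.7]
width: 0.0001
```

The force jumped to 17.7 N at z = 0.190 with almost no further travel, so the head is on its stop. Releasing now.

Request:
{"fn": "servo_tool", "kwargs": {"plan": [[[0,0,0,-3,0,0,0],[0,0,0,-4,0,0,0],[0,0,0,-5,0,0,0],[0,0,0,-6,0,0,0],[0,0,0,-8,0,0,0],[0,0,0,-15,0,0,0],[0,0,0,-20,0,0,0],[0,0,0,-20,0,0,0]]]}}

```text
time_s: 14.48
ee_pos: [0.6412, -0.0319, 0.267]
eef_rot: [-180.0, 0.1, -2.1]
ft_force: [0.3, 0.3, 0.0]
width: -0.0001
```

```bash
python3 - <<'E'
from h import *
to([.37,-.13,.27],-2,1)
print(env.observe()["qpos"])
# hinge/edge estimate
M=rpy([0,0,-2]);o=np.array([.544,-.027,0])
for a in (1.9,1.57,1.4):
    print(a,[np.round(o+M@[-.045+.09*np.cos(a),y,.048+.09*np.sin(a)],3) for y in(-.08,.0)])
p=eyes.capture("side");crop(p,210,150,110,90,7,"pics/s7.png")
E
```

```text
pos [ 0.6412 -0.0319  0.267 ] rot [-1.7997e+02  1.2000e-01 -2.0700e+00] F [0.3 0.3 0. ] t 14.48
total mm [-267.5  107.8   -2.5] turn [-0.0005  0.0021 -0.0012] per row [-267.5  107.8   -2.5] [-0.0005  0.0021 -0.0012]
[-1.28040961e+01  2.96043200e+01  7.70749516e+01  3.25928470e-03
  7.34436583e+01  7.92635932e+01]
1.9 [array([ 0.467, -0.104,  0.133]), array([ 0.47 , -0.024,  0.133])]
1.57 [array([ 0.496, -0.105,  0.138]), array([ 0.499, -0.025,  0.138])]
1.4 [array([ 0.512, -0.106,  0.137]), array([ 0.514, -0.026,  0.137])]
```

View pics/s7.png

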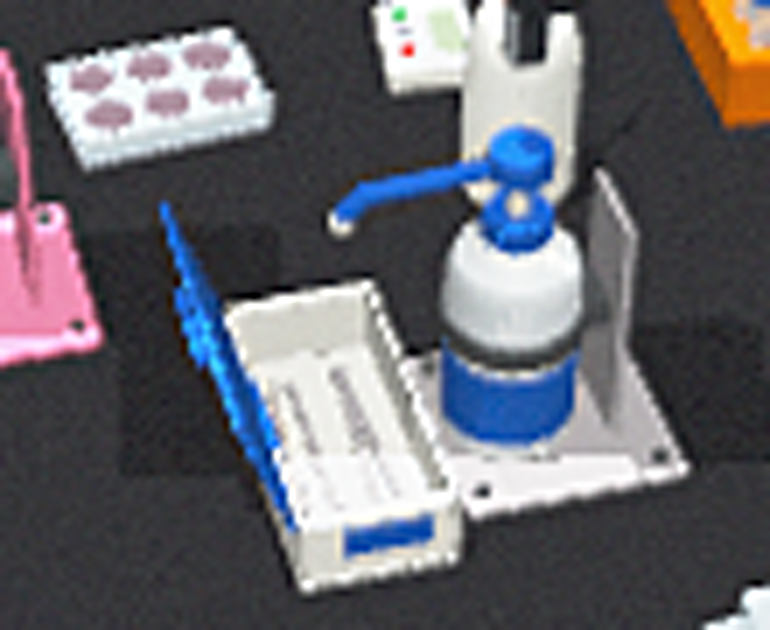

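The head is fully up at (520,150). The box is open under the spout tip at (340,225), clear of the base plate. Now I'll close the lid from behind, away from the spout.

Request:
{"fn": "servo_tool", "kwargs": {"plan": [[[0,-15,6,-5,0,0,0],[0,-31,8,0,0,0,0],[0,-33,8,0,0,0,0],[0,-33,8,0,0,0,0],[0,-33,8,0,0,0,0],[0,-33,8,0,0,0,0],[0,-30,8,0,0,0,0],[0,-21,7,0,0,0,0]]]}}

```text
time_s: 15.2
ee_pos: [0.4075, -0.0842, 0.2716]
eef_rot: [-180.0, 0.1, -2.1]
ft_force: [-0.6, 0.8, 0.6]
width: -0.0002
```

Request:
{"fn": "servo_tool", "kwargs": {"plan": [[[0,0,0,0,0,0,0],[0,0,0,15,0,0,0],[0,0,0,28,0,0,0],[0,0,0,30,0,0,0],[0,0,0,30,0,0,0],[0,0,0,30,0,0,0],[0,0,0,20,0,0,0],[0,0,0,0,0,0,0]]]}}

```text
time_s: 15.87
ee_pos: [0.4093, -0.0838, 0.1159]
eef_rot: [-179.8, 0.4, -2.1]
ft_force: [-0.2, 0.7, 1.0]
width: -0.0001
```

Request:
{"fn": "servo_tool", "kwargs": {"plan": [[[0,4,0,0,0,0,0],[0,6,0,0,0,0,0],[0,6,0,0,0,0,0],[0,6,0,0,0,0,0],[0,6,0,0,0,0,0],[0,6,0,0,0,0,0],[0,6,0,0,0,0,0],[0,6,0,0,0,0,0]]]}}

```text
time_s: 16.53
ee_pos: [0.4573, -0.0864, 0.1196]
eef_rot: [180.0, -0.0, -2.1]
ft_force: [-0.8, 0.5, 0.0]
width: 0.0
```

Request:
{"fn": "servo_tool", "kwargs": {"plan": [[[0,5,0,0,0,0,0],[0,5,0,0,0,0,0],[0,5,0,0,0,0,0],[0,5,0,0,0,0,0],[0,5,0,0,0,0,0],[0,5,0,0,0,0,0],[0,5,0,0,0,0,0],[0,2,0,0,0,0,0]]]}}

```text
time_s: 17.2
ee_pos: [0.4947, -0.088, 0.1194]
eef_rot: [180.0, -0.1, -2.1]
ft_force: [0.4, -0.1, -0.2]
width: 0.0001
```

Request:
{"fn": "servo_tool", "kwargs": {"plan": [[[0,0,0,0,0,0,0],[0,0,0,0,0,0,0],[0,0,0,0,0,0,0],[0,0,0,0,0,0,0],[0,0,0,0,0,0,0],[0,0,0,0,0,0,0],[0,0,0,0,0,0,0],[0,0,0,0,0,0,0]]]}}

```text
time_s: 17.87
ee_pos: [0.4936, -0.0878, 0.1194]
eef_rot: [180.0, -0.0, -2.1]
ft_force: [0.3, -0.7, -0.2]
width: 0.0001
```

```bash
python3 - <<'E'
from h import *
p=eyes.capture("side");crop(p,180,150,130,97,6,"pics/s8.png")
E
```

```text
(no output)
```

View pics/s8.png

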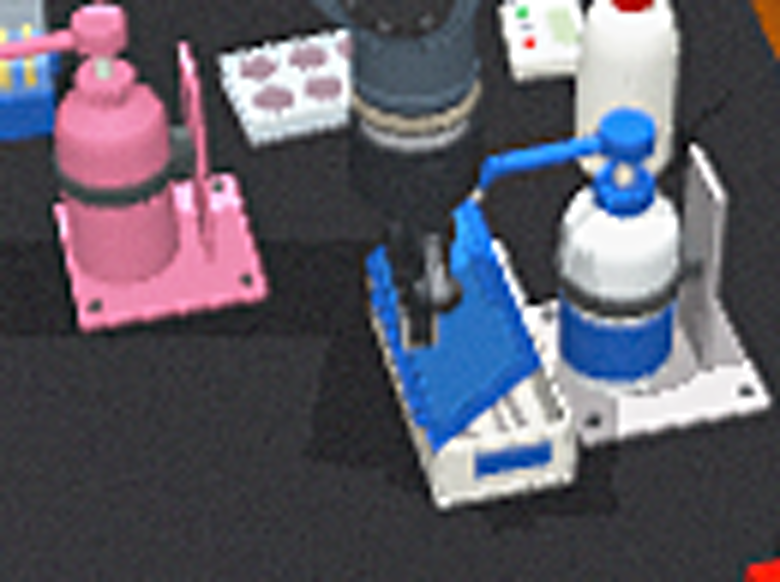

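The lid is past upright, roughly 50° from shut and falling towards the rim, and the forces are near zero. Twelve pictures are now viewed, so the remaining checks will be numeric. I'll back the arm off and let the lid settle.

Request:
{"fn": "servo_tool", "kwargs": {"plan": [[[0,-10,0,0,0,0,0],[0,-20,0,-15,0,0,0],[0,-20,0,-25,0,0,0],[0,-20,10,-30,0,0,0],[0,-10,20,-30,0,0,0],[0,0,30,-20,0,0,0],[0,0,35,0,0,0,0],[0,0,35,0,0,0,0]]]}}

```text
time_s: 18.58
ee_pos: [0.4085, -0.2159, 0.2411]
eef_rot: [179.9, -0.2, -2.0]
ft_force: [1.3, 0.4, -0.7]
width: 0.0
```

Request:
{"fn": "servo_tool", "kwargs": {"plan": [[[0,0,35,0,0,0,0],[0,0,30,0,0,0,0],[0,0,20,0,0,0,0],[0,0,0,0,0,0,0],[0,0,0,0,0,0,0],[0,0,0,0,0,0,0],[0,0,0,0,0,0,0],[0,0,0,0,0,0,0]]]}}

```text
time_s: 19.25
ee_pos: [0.4057, -0.2982, 0.2392]
eef_rot: [-180.0, 0.0, -2.0]
ft_force: [0.5, -0.4, -0.0]
width: 0.0001
```

```bash
cat > chk.py <<'E'
from h import *
s=env.observe();print(s["ee_pos"],s["time_s"])
M=rpy([0,0,-2]);o=np.array([.544,-.027,0])
def lid(a):
    u=np.array([np.cos(a),0,np.sin(a)]);n=np.array([-np.sin(a),0,np.cos(a)])*.005
    return np.array([[-.045,y,.048]+d*u+n for d,y in((0,-.092),(.09,-.092),(.09,.092),(0,.092))])@M.T+o
for n in("side","top"):
    p=eyes.capture(n);c=cam(p);hsv=cv2.cvtColor(p["image"],cv2.COLOR_RGB2HSV)
    m=cv2.inRange(hsv,(95,120,50),(125,255,255))
    for a in(0,.2,.5,.9):
        q=proj(c,lid(a)); k=np.zeros_like(m);cv2.fillConvexPoly(k,np.round(q).astype(int),255)
        roi=np.zeros_like(m);r=cv2.boundingRect(np.round(q).astype(np.int32));roi[r[1]-3:r[1]+r[3]+3,r[0]-3:r[0]+r[2]+3]=255
        b=m&roi;print(n,a,"IoU",round(float((b&k>0).sum()/((b|k)>0).sum()),2),"bbox",r)
    cc=cv2.connectedComponentsWithStats(m)
    print([(x[:5].tolist(),np.round(y,1).tolist()) for x,y in zip(cc[2],cc[3]) if 60<x[4]<5000])
    print("head proj",proj(c,[[.644,-.027,.208]]),"box",[np.round(d["extent"]) for d in spotter.look_for(p,"soak_box")])
E
python3 chk.py
```

```text
[ 0.4056575  -0.29820603  0.23924177] 19.25
side 0 IoU 0.72 bbox (242, 190, 35, 36)
side 0.2 IoU 0.7 bbox (241, 186, 35, 40)
side 0.5 IoU 0.63 bbox (241, 182, 33, 45)
side 0.9 IoU 0.47 bbox (241, 178, 27, 49)
[([161, 159, 29, 17, 275], [175.5, 168.4]), ([258, 168, 31, 18, 222], [277.6, 176.4]), ([246, 189, 30, 36, 701], [259.0, 207.9]), ([273, 199, 19, 15, 159], [282.3, 207.2]), ([320, 281, 53, 25, 970], [346.1, 292.8]), ([247, 305, 40, 56, 1221], [267.3, 333.0])]
head proj [[284.45049099 170.62460669]] box [array([264., 210.,  31.,  46.]), array([347., 299.,  63.,  40.]), array([269., 338.,  50.,  74.])]
top 0 IoU 0.83 bbox (225, 168, 49, 27)
top 0.2 IoU 0.83 bbox (225, 168, 49, 27)
top 0.5 IoU 0.82 bbox (225, 170, 49, 25)
top 0.9 IoU 0.7 bbox (223, 176, 51, 20)
[([352, 125, 31, 42, 657], [367.0, 145.6]), ([245, 144, 8, 15, 81], [248.2, 150.5]), ([223, 161, 51, 37, 1326], [248.1, 182.1]), ([361, 198, 42, 37, 659], [381.7, 216.3]), ([140, 230, 20, 36, 184], [153.8, 245.8])]
head proj [[247.49235419 147.93158971]] box [array([364., 147.,  39.,  52.]), array([247., 181.,  47.,  24.]), array([383., 217.,  48.,  44.])]
```

Request:
{"fn": "servo_tool", "kwargs": {"plan": [[[0,0,0,0,0,0,0],[0,0,0,0,0,0,0],[0,0,0,0,0,0,0],[0,0,0,0,0,0,0],[0,0,0,0,0,0,0],[0,0,0,0,0,0,0],[0,0,0,0,0,0,0],[0,0,0,0,0,0,0]]]}}

```text
time_s: 20.12
ee_pos: [0.4059, -0.2998, 0.2393]
eef_rot: [-180.0, 0.0, -2.1]
ft_force: [0.3, -0.6, 0.8]
width: 0.0
```

Request:
{"fn": "servo_tool", "kwargs": {"plan": [[[0,0,0,0,0,0,0],[0,0,0,0,0,0,0],[0,0,0,0,0,0,0],[0,0,0,0,0,0,0],[0,0,0,0,0,0,0],[0,0,0,0,0,0,0],[0,0,0,0,0,0,0],[0,0,0,0,0,0,0]]]}}

```text
time_s: 20.78
ee_pos: [0.4058, -0.2997, 0.2393]
eef_rot: [180.0, 0.0, -2.1]
ft_force: [-0.7, -1.4, -0.9]
width: -0.0001
```

```bash
cat >> chk.py <<'E'
p=eyes.capture("side");hsv=cv2.cvtColor(p["image"],cv2.COLOR_RGB2HSV)
m=cv2.inRange(hsv,(95,120,50),(125,255,255));v=hsv[...,2]
for r in range(178,242,2): print(r,"".join("B" if m[r,x] else ("W" if v[r,x]>120 else ".") for x in range(236,300)))
E
python3 chk.py
```

```text
[ 0.40584316 -0.29974563  0.23932081] 20.7833
side 0 IoU 0.71 bbox (242, 190, 35, 36)
side 0.2 IoU 0.68 bbox (241, 186, 35, 40)
side 0.5 IoU 0.62 bbox (241, 182, 33, 45)
side 0.9 IoU 0.46 bbox (241, 178, 27, 49)
[([161, 159, 29, 17, 277], [175.5, 168.4]), ([258, 168, 32, 18, 226], [277.7, 176.5]), ([246, 189, 30, 36, 693], [259.2, 208.1]), ([273, 199, 19, 15, 159], [282.3, 207.2]), ([320, 281, 53, 25, 970], [346.1, 292.8]), ([247, 305, 40, 56, 1221], [267.3, 333.0])]
head proj [[284.45049099 170.62460669]] box [array([347., 300.,  62.,  41.]), array([266., 339.,  50.,  73.]), array([262., 211.,  28.,  43.]), array([275., 174.,  30.,  15.])]
top 0 IoU 0.83 bbox (225, 168, 49, 27)
top 0.2 IoU 0.83 bbox (225, 168, 49, 27)
top 0.5 IoU 0.82 bbox (225, 170, 49, 25)
top 0.9 IoU 0.7 bbox (223, 176, 51, 20)
[([351, 125, 32, 42, 656], [366.9, 145.6]), ([245, 144, 8, 15, 81], [248.2, 150.5]), ([223, 161, 51, 37, 1326], [248.1, 182.1]), ([361, 199, 42, 36, 658], [381.7, 216.3]), ([152, 234, 8, 32, 146], [155.7, 249.4])]
head proj [[247.49235419 147.93158971]] box [array([363., 147.,  40.,  52.])
[... 1575 characters left out ...]
WWWWWW....
222 ......WWW....WWWBBBBBBBBBBBBBBWWWWWWWWWWWWWWWWWWWW..............
224 W............WWWWBBBWBWWWWWWWWWWWWBBWWWW........................
226 .......W......WWWWWWWWWBBBBBBBBBBBBBWWWW........................
228 WW.....W.......WWWWWWWWBBBBWWWWWWWWWWWWW........................
230 .W.....W........WWWWWWWWWWWWWWWWWWWWW.W.........................
232 ................WWWWWWWWWWWWW...................................
234 .................WW.............................................
236 ................................................................
238 ................................................................
240 ................................................................
```

```bash
python3 -c "
from workcell import finish_job
print(finish_job())"
```

```text
the job is handed in; nothing more can be done
None
```

I carried out the whole job in order and handed it in at about 21 s of robot time. I gripped the white box by its end wall and slid it under the blue pump's spout. I then pressed the head down to its stop, let it spring back, pushed the lid past upright so it fell shut, and drew the arm clear.

**What the checks showed**
- **Box position:** before pumping, the wrist picture showed the spout tip where the estimate put it, within a few millimetres of the centre of the box's opening. The box stood about 13 mm clear of the base plate.
- **Pump:** at full press the force rose to 17.7 N with the fingers at a height of 0.190 m and almost no further travel, so the head was on its stop. A side picture after release showed it fully up.
- **Lid:** two readings 1.5 s apart gave the same flat outline. In the side camera it best fits a shut lid, and no gap shows along the end I could see. The top camera could not tell shut from slightly open (the fit was about 0.83 for both). I had no pictures left to view by then, so this check was numeric only.
- **Forces:** the largest reading reported was 17.7 N, taken during the press.

**Disagreements**
- The first top-camera estimate of the stand was about 8 mm short along x compared with the wrist and side cameras. I used the latter two.
- I pressed the pump head about 5 mm off its centre.
- I saw nothing else on the bench being touched, but I did not re-measure the other objects.

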